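# Lock the telescoping crevice brush at full length and reach in under the wall cabinet

## Task

The seam at the back of the worktop needs the crevice brush at full length: as it lies in its steel rest, press in the side button on the collar, draw the handle out past the first stop to the second, and let the button spring back out so that it locks. Then take it by the black handle, lift it out of the rest, and finish while still holding it out ready (do not put it down or let go): steady and about level, pointing at the back wall, with the bristle tips at least 5 cm in under the wall cabinet and the whole brush at least 20 cm above the worktop, well above the bowl; the other things stay where they stand.

Things in the scene. Friction and masses are not known exactly. Their poses are not given: they have to be found in the camera images.
- brush: Telescoping crevice brush, 210 g; pose of its rod and head. Origin on its axis at the neck, in the front fork; x points to the bristles, z up as it lies. White tuft (24 mm) ends at x = +85 mm; a 10 mm notched steel bar runs back into the handle. Steel discs either side of the fork keep it from being drawn lengthwise out of the rest; it lifts straight up out of it.
- bristle_tip (a point): end of the bristles, on the axis; axes as the brush's
- collar (a point): Centre of the grey collar at the front of the handle, axes as the brush's; moves with the handle. Collar 32 mm long (x), 28 mm wide (y), 26 mm high; the button (14 x 14 mm) stands 4 mm out of the middle of its +y face: 32 mm over the button, this point midway. Fingers closed on it across y, about mid-length, push the button flush and keep it in.
- handle (a point): On the axis of the black handle, 79 mm behind the collar point, axes as the brush's; moves with the handle. The handle is 24 mm wide (y), 22 mm high, from 59 mm before this point to 80 mm behind it, with a small wire loop at the end.
- telescope (a joint): How far the handle is drawn out along the brush's -x, m: catch points 0 (home, start), 0.045 (first stop), 0.090 (second stop, full length; hard end 0.091), free play about 1.5 mm. Slides with about 1.5 N while the button is pressed; with the button out the catch holds it.
- side_button (a joint): How far the button is pressed, m: 0 = out, 0.004 = flush with the collar; spring 3 to 6 N; the catch is free of the bar from 0.003. Let go between stops, it rides on the bar (about 0.003) and springs out when the catch meets a stop.
- rest: Fixed steel drying rest on the woven tray: strip 199 x 40 mm with two upright forks 4 mm thick at x = +87.5 mm (front, 36 mm wide, at the brush's neck) and x = -87.5 mm (rear, 42 mm wide, under the handle); x points to the bristle end. Origin under its middle; the brush's axis lies 55 mm above it, the forks end 8 mm above that axis.
- cabinet_edge (a point): Fixed: middle of the lower front edge of the wall cabinet over the back of the worktop (the edge runs along y, 618 mm long; the cabinet lies behind it, towards +x, its door and knob above the edge, 457 mm over the worktop). Axes as the world's. Under it stand a bowl (148 mm high), a pepper mill (178 mm) and canisters (110 mm); a board 267 mm high leans on the wall, 250 mm behind the edge.
- mug_a: Bystander: small white espresso cup (60 mm wide, 49 mm high) with a handle, at the front left; origin under its middle.
- teaspoon: Bystander: teaspoon, 130 mm long along its x, lying at the front edge; origin under its middle.
- timer: Bystander: round kitchen timer (69 mm across, 44 mm high), white below and wood above, at the front right; origin under its middle.
- spice_0: Bystander: spice jar with a red cap (45 mm across, 106 mm high) at the right end of the worktop; origin under its middle.
- spice_1: Bystander: a second spice jar like it, also at the right end (the two may change places); origin under its middle.
- tumbler: Bystander: small glass tumbler (48 mm across, 61 mm high) at the left side; origin under its middle.
- candle: Bystander: tealight candle in a metal cup (38 mm across, 15 mm high) on the tray, just behind the rest; origin under its middle.

How it is judged (in metres and radians):
On the way, in this order (a step that is already met when the one before it is completed fails the run):
1. the button is pressed in (value of joint side_button above 0.003 m), for 0.1 s.
2. the handle is out at the second stop and the button has sprung out, locking it (value of joint telescope above 0.086 m and value of joint side_button below 0.0015 m), for 0.2 s.
At the end, for the whole second after the job is handed in: Held in the fingers, still, off the rest; locked at the second stop (over 0.086 m, button under 1.5 mm); pointing at the back wall within 0.5 rad, level within 0.4 rad; handle and tips over 20 cm up, tips at least 5 cm in under the cabinet (all of step 2 and contact force between the fingers and brush above 1 N and contact force between brush and rest below 0.1 N and x of bristle_tip in the frame of cabinet_edge above 0.05 m and y of bristle_tip in the frame of cabinet_edge between -0.309 and 0.309 m and height (world z) of bristle_tip between 0.2 and 0.44 m and height (world z) of handle above 0.2 m and angle between the x axis of brush and the x axis of cabinet_edge, either way round below 0.5 rad and angle between handle's own z axis and vertical below 0.4 rad and linear speed of brush below 0.03 m/s); the arm keeps its last pose, push and grip.
It fails at once if one of the other things on the worktop is shifted by more than 15 mm or tipped (distance of any of mug_a, teaspoon, timer, spice_0, spice_1, tumbler, candle from where it was at the start of the episode above 0.015 m or angle between any of mug_a, teaspoon, timer, spice_0, spice_1, tumbler, candle's own z axis and vertical above 0.4 rad).
It also fails if it takes over 51 s, if anything falls off the work surface, if the arm or the gripper's body presses on something with over 40 N, if the wrist force passes 120 N, or if a joint passes its speed limit or range.

## Robot

A 6-joint arm with a two-finger parallel gripper is mounted at the origin on a cart in front of the work surface, level with it; the furniture and walls round the work are solid. World frame = base frame: x ahead of the robot, y to its left, z up, the work surface at z = 0. Lengths are in mm, angles in degrees, forces in N, time in s.
With the tool pointing down it reaches from about 325 to 900 mm from the base axis. Payload 3.5 kg.
Tool frame: the origin (TCP) lies midway between the tips of the shut fingers; the grasp point (between the pads) lies 19 mm behind it; z points along the fingers, x is the direction in which the jaws open and shut, and the axes are right-handed (so a half turn about z gives the same grasp; the last joint's range is limited). The gripper opens to 85 mm and grips with 20 to 120 N. Pads are 22 mm wide; open, the fingers measure 114 mm over their backs; the gripper's body (76 mm by 85 mm) begins 54 mm behind the grasp point. The pads swing forward as they close: fully open they stand 13 mm farther back than shut.
Start: joints at [-78.69, 15.837, -1.513, 72.651, 0, 84.076], TCP at [185.166, -596.938, 231.313] pointing down, gripper open.
Joint ranges: [-178.77, 178.77], [-48.84, 107.48], [-61.69, 71.31], [-111.58, 123.2], [-90, 87.43], [-180, 180]. Speed limits (degrees/s): [147.25, 147.25, 180, 180, 180, 180].

## Interface

Orientations are given as [roll, pitch, yaw] about the fixed x, y, z axes, in that order (R = Rz(yaw) Ry(pitch) Rx(roll)).
In Python, from bench import bot gives the robot as it stands.
- The arm moves only by the shell command python3 -m handwheel 'ROWS' [FORCE]. ROWS is JSON, a list of rows, each an object of numbers: "dx", "dy", "dz": the shift along the tool's x, y, z in cm; "wx", "wy", "wz": the turn, a rotation vector about the tool's x, y, z in rad; "fingers": the finger opening in cm, from 0 to 8.54. In form: [{"dx": .., "dy": .., "dz": .., "wx": .., "wy": .., "wz": .., "fingers": ..}, ...]. A call has 1 to 5 rows; each row is the pose to reach, as a shift and turn from the pose measured when the call began, along the tool's axes at that moment; what a row does not reach only later rows make up. A row lasts 1/12 s, in which the tool goes at most 41.7 mm and 7.16 degrees, less where a joint would pass 70% of its speed; a pose out of reach is approached as far as the arm can. A call with a gripper value outside its range is refused whole. The fingers move at their own pace and stop on an object; FORCE is the grip in N (left out, the last holds). Time passes only in rows, so rows that repeat a pose let the fingers close. It gives the time, the measured TCP pose, the force and the opening at its end, in the units of the state.
- bot.observe(): the state, without advancing time (a new reading comes with each control period).
- bot.get_image(name): name is "scene" or "top" or "wrist"; returns (picture, depth): 480x640x3 uint8, red, green, blue; 480x640 float32, mm along the optical axis (not along the pixel's ray), 0 where there is no reading.
- bot.camera_model(name): a dict with "vertical_fov" (degrees; the focal length in pixels is half the picture's height over the tangent of half this angle, whatever the lens; pixels are square), "cx", "cy" (the principal point, pixels), "distortion" ([k1, k2, p1, p2, k3] as OpenCV has them; the pictures are not rectified), "R" (3x3) and "t" (3): a world point X has camera coordinates R X + t; the wrist camera has in their place "hand_eye" (4x4, takes a point from camera to tool coordinates, whose origin is the TCP and whose axes are the tool frame's). Camera axes: x right, y down, z forward; pixel columns grow to the right and rows downward; lengths in mm; the calibration is good to about 2 mm. A picture is of the moment at which its call begins: read the wrist's pose just before it. camera_model takes no time and is no camera call.
- bot.sign_off(): hands the job in, once; it reports no verdict.
The state is a dict: "time_s": time; "joint_positions": joint angles; "qd": joint speeds; "joint_efforts": joint torques, N m; "ee_pos": TCP position; "tcp_rot": TCP orientation; "force": force on the tool from outside, world axes, zero at the start; "wrist_torque": the same for the moment, N m; "width": finger opening in mm.
Only numpy, scipy, OpenCV 4.12 (cv2) and the standard library are available. Lean on these libraries where they do the work, as an engineer would, in place of code of your own. Each camera call takes 0.05 s, during which the arm holds its last target. There are 200 camera calls.

## Working session

There is one attempt and no reset: what is moved stays moved. The work goes in short steps, Python scripts to look and compute and a shell command to move; the robot and the scene stay as the last step left them, time stands still between calls to the robot, and variables do not carry over. Pictures are saved under pics/ and viewed, about 8 in all and at most 12, crops included, and the job is handed in when it is done.

```bash
mkdir -p pics
cat > h.py <<'E'
import numpy as np, cv2
from bench import bot
from scipy.spatial.transform import Rotation as Ro
def K(m):
    f=240/np.tan(np.radians(m['vertical_fov']/2)); return np.array([[f,0,m['cx']],[0,f,m['cy']],[0,0,1.]])
def save(n,fn):
    s=bot.observe(); im,d=bot.get_image(n); cv2.imwrite('pics/'+fn+'.png',im[:,:,::-1]); np.savez('pics/'+fn+'.npz',d=d,p=s['ee_pos'],r=s['tcp_rot'],im=im); return im,d
def pts(n,fn,uv):
    m=bot.camera_model(n); z=np.load('pics/'+fn+'.npz'); uv=np.array(uv,float)
    k=K(m); x=cv2.undistortPoints(uv.reshape(-1,1,2),k,np.array(m['distortion'],float)).reshape(-1,2)
    dd=np.array([np.median(z['d'][int(v)-1:int(v)+2,int(u)-1:int(u)+2]) for u,v in uv])
    c=np.c_[x,np.ones(len(x))]
    if n=='wrist':
        H=np.array(m['hand_eye']); R=Ro.from_euler('xyz',z['r'],degrees=True).as_matrix()
        R2=R@H[:3,:3]; o=R@H[:3,3]+z['p']
    else:
        R2=np.array(m['R']).T; o=-R2@np.array(m['t'])
    ray=c@R2.T
    return o+ray*dd[:,None], o, ray
E
python3 - <<'E'
from h import *
for n in('scene','top'):save(n,n+'1')
s=bot.observe();print(s)
a=cv2.imread('pics/scene1.png')
for n in('scene','top','wrist'):print(n,bot.camera_model(n))
E
```

```text
{'time_s': 0.1, 'joint_positions': array([-7.86905800e+01,  1.58765582e+01, -1.58976193e+00,  7.26507546e+01,
        1.97003712e-03,  8.40750745e+01]), 'qd': array([ 0.06211411, -0.07637858,  0.12809676,  0.04452892,  0.07766154,
        0.00604027]), 'joint_efforts': array([ 1.54188274e-04, -4.46706104e+01,  2.96129233e+01,  8.47309042e-03,
       -8.80485641e-05,  3.03591989e-06]), 'ee_pos': array([ 185.03120034, -596.24650953,  230.24454124]), 'tcp_rot': array([-1.79985955e+02,  1.16245948e-01, -7.27656423e+01]), 'force': array([ 0.4631106 ,  0.05708584, -0.58368273]), 'wrist_torque': array([ 0.02111896, -0.06317045, -0.01360676]), 'width': 85.70561729426673}
scene {'vertical_fov': 51.95698579242266, 'cx': 320.71862976776646, 'cy': 240.13543365453737, 'distortion': array([0.02527413, 0.        , 0.        , 0.        , 0.        ]), 'R': array([[-0.51999298, -0.85393575, -0.02002578],
       [-0.56692779,  0.36256974, -0.73968646],
       [ 0.63890546, -0.3732786 , -0.67265363]]), 't': array([ 340.18223819,  516.5967579 , 1012.82347442])}
top {'vertical_fov': 49.17400700120489, '
[... 184 characters left out ...]
62941],
       [-0.98136054,  0.01873272, -0.19126049],
       [ 0.19143836,  0.00819602, -0.98147042]]), 't': array([  53.23491089,  585.08927218, 1592.90321103])}
wrist {'vertical_fov': 70.10968765295851, 'cx': 316.77525683916974, 'cy': 234.05378653558003, 'distortion': array([-0.03962085,  0.        ,  0.        ,  0.        ,  0.        ]), 'hand_eye': array([[ 9.99999506e-01,  9.74955598e-04, -1.91847421e-04,
        -3.17538074e-01],
       [-8.81394636e-04,  9.59481032e-01,  2.81771846e-01,
        -7.15740639e+01],
       [ 4.58789000e-04, -2.81771538e-01,  9.59481417e-01,
        -1.43764079e+02],
       [ 0.00000000e+00,  0.00000000e+00,  0.00000000e+00,
         1.00000000e+00]])}
```

View pics/scene1.png

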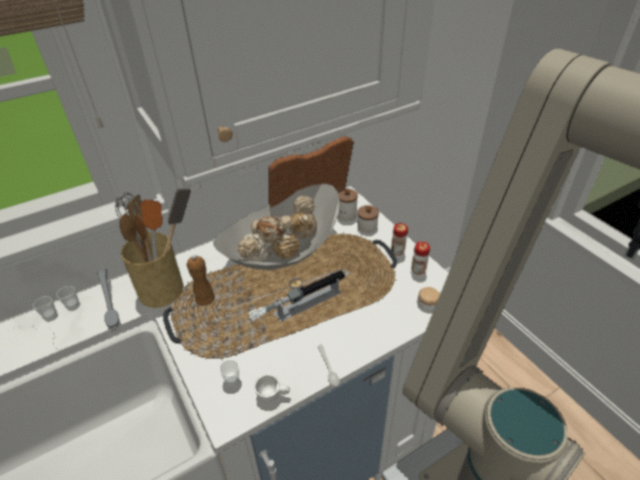

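View pics/top1.png

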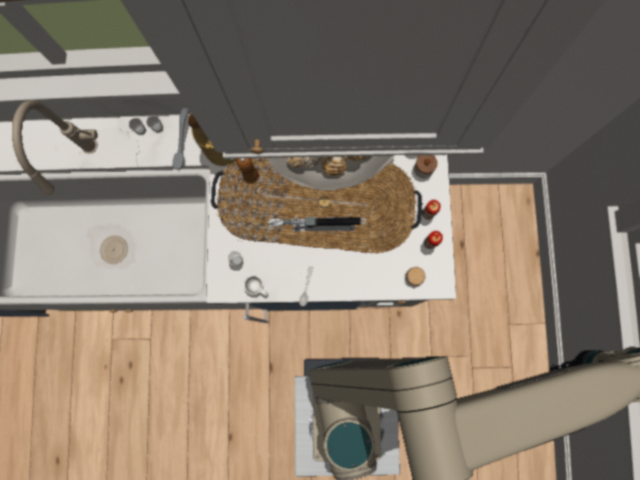

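The brush lies roughly along world y with its bristles to the left: top view tuft at (275,222), collar at about (311,222), handle from (316,222) to (360,221). The candle is at (325,203) and the cabinet edge runs from (225,153) to (482,150).

Run:
```python
from h import *
np.set_printoptions(precision=0,suppress=True)
def P(n,l,uv):
    for a,p in zip(l,pts(n,n+'1',uv)[0]):print(n,a,p)
P('top',['tuft','collar','hfront','hmid','hend','candle','edgeL','edgeR','timer','sp0','sp1','spoon','mill','tray','mug'],[(275,222),(311,222),(318,222),(340,221),(358,221),(325,203),(226,154),(480,151),(416,276),(433,207),(435,239),(305,298),(248,170),(340,240),(254,287)])
P('scene',['tuft','hmid','hend','candle','edgeL','edgeR','mill'],[(258,313),(320,284),(342,274),(295,287),(190,173),(420,104),(197,262)])
a=cv2.imread('pics/top1.png')[130:290,200:460];b=cv2.imread('pics/scene1.png')[180:340,160:420]
cv2.imwrite('pics/c1.png',np.vstack([cv2.resize(x,None,fx=1.85*1.0,fy=1.85,interpolation=cv2.INTER_CUBIC) for x in(a,b)]))
```

```text
top tuft [627. 212.  69.]
top collar [623.  98.  75.]
top hfront [623.  76.  77.]
top hmid [625.   8.  74.]
top hend [624. -49.  75.]
top candle [699.  55.  17.]
top edgeL [708. 285. 476.]
top edgeR [ 704. -330.  475.]
top timer [ 451. -226.   44.]
top sp0 [ 656. -279.  108.]
top sp1 [ 556. -280.  108.]
top spoon [392. 123.   4.]
top mill [781. 290. 127.]
top tray [577.   8.   8.]
top mug [430. 286.   8.]
scene tuft [622. 210.  68.]
scene hmid [618.  23.  73.]
scene hend [616. -48.  75.]
scene candle [689.  65.  21.]
scene edgeL [709. 277. 482.]
scene edgeR [ 700. -338.  470.]
scene mill [785. 296. 164.]
```

View pics/c1.png

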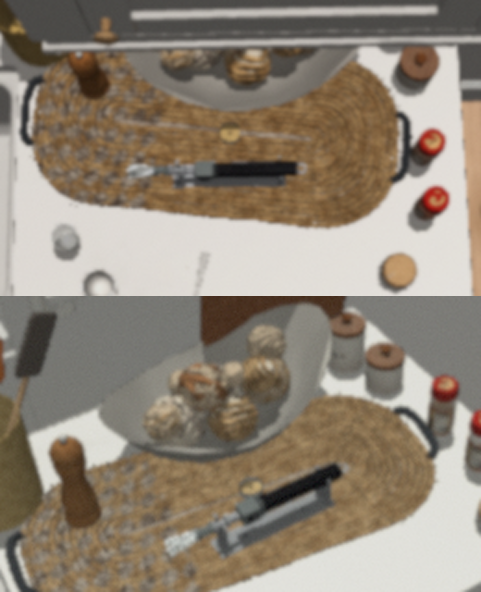

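```bash
python3 -m handwheel '[{"dx":-2.8,"dy":-2.85},{"dx":-5.6,"dy":-5.7},{"dx":-8.4,"dy":-8.55},{"dx":-11.2,"dy":-11.4},{"dx":-14,"dy":-14.25}]'
python3 -m handwheel '[{"dx":-2.8,"dy":-2.85},{"dx":-5.6,"dy":-5.7},{"dx":-8.4,"dy":-8.55},{"dx":-11.2,"dy":-11.4},{"dx":-14,"dy":-14.25}]'
python3 -m handwheel '[{"wz":-0.12,"dx":-2.8,"dy":-2.85},{"wz":-0.24,"dx":-5.6,"dy":-5.7},{"wz":-0.36,"dx":-8.4,"dy":-8.55},{"wz":-0.48,"dx":-11.2,"dy":-11.4},{"wz":-0.6,"dx":-14,"dy":-14.25}]'
```

```text
schema error: expected keys dx, dy, dz, wx, wy, wz, fingers
schema error: expected keys dx, dy, dz, wx, wy, wz, fingers
schema error: expected keys dx, dy, dz, wx, wy, wz, fingers
```

All keys are required in every row.

```bash
python3 -m handwheel '[{"dx":-2.8,"dy":-2.85,"dz":0,"wx":0,"wy":0,"wz":0,"fingers":8.5},{"dx":-5.6,"dy":-5.7,"dz":0,"wx":0,"wy":0,"wz":0,"fingers":8.5},{"dx":-8.4,"dy":-8.55,"dz":0,"wx":0,"wy":0,"wz":0,"fingers":8.5},{"dx":-11.2,"dy":-11.4,"dz":0,"wx":0,"wy":0,"wz":0,"fingers":8.5},{"dx":-14,"dy":-14.25,"dz":0,"wx":0,"wy":0,"wz":0,"fingers":8.5}]'
python3 -m handwheel '[{"dx":-2.8,"dy":-2.85,"dz":0,"wx":0,"wy":0,"wz":0,"fingers":8.5},{"dx":-5.6,"dy":-5.7,"dz":0,"wx":0,"wy":0,"wz":0,"fingers":8.5},{"dx":-8.4,"dy":-8.55,"dz":0,"wx":0,"wy":0,"wz":0,"fingers":8.5},{"dx":-11.2,"dy":-11.4,"dz":0,"wx":0,"wy":0,"wz":0,"fingers":8.5},{"dx":-14,"dy":-14.25,"dz":0,"wx":0,"wy":0,"wz":0,"fingers":8.5}]'
```

```text
time_s: 0.52
ee_pos: [279.9, -418.3, 229.9]
tcp_rot: [-180.0, 0.2, -72.8]
force: [0.8, -0.5, 0.6]
width: 85.0
time_s: 0.93
ee_pos: [374.8, -240.4, 230.1]
tcp_rot: [-180.0, 0.2, -72.8]
force: [0.9, -0.1, -0.1]
width: 85.0
```

```bash
python3 -m handwheel '[{"dx":-2.8,"dy":-2.85,"dz":0,"wx":0,"wy":0,"wz":-0.12,"fingers":8.5},{"dx":-5.6,"dy":-5.7,"dz":0,"wx":0,"wy":0,"wz":-0.24,"fingers":8.5},{"dx":-8.4,"dy":-8.55,"dz":0,"wx":0,"wy":0,"wz":-0.36,"fingers":8.5},{"dx":-11.2,"dy":-11.4,"dz":0,"wx":0,"wy":0,"wz":-0.48,"fingers":8.5},{"dx":-14,"dy":-14.25,"dz":0,"wx":0,"wy":0,"wz":-0.6,"fingers":8.5}]'
python3 -m handwheel '[{"dx":0,"dy":0,"dz":0,"wx":0,"wy":0,"wz":-0.12,"fingers":8.5},{"dx":0,"dy":0,"dz":0,"wx":0,"wy":0,"wz":-0.24,"fingers":8.5},{"dx":0,"dy":0,"dz":0,"wx":0,"wy":0,"wz":-0.36,"fingers":8.5},{"dx":0,"dy":0,"dz":0,"wx":0,"wy":0,"wz":-0.48,"fingers":8.5},{"dx":0,"dy":0,"dz":0,"wx":0,"wy":0,"wz":-0.6,"fingers":8.5}]'
```

```text
time_s: 1.35
ee_pos: [469.8, -62.5, 230.4]
tcp_rot: [-179.9, 0.2, -38.1]
force: [-0.5, 0.4, 1.0]
width: 85.0
time_s: 1.77
ee_pos: [469.4, -62.0, 229.8]
tcp_rot: [-179.8, 0.1, -3.4]
force: [-0.7, -0.3, -0.0]
width: 85.2
```

```bash
python3 -m handwheel '[{"dx":2.3,"dy":-3.2,"dz":0,"wx":0,"wy":0,"wz":-0.06,"fingers":8.5},{"dx":4.6,"dy":-6.4,"dz":0,"wx":0,"wy":0,"wz":-0.06,"fingers":8.5},{"dx":7,"dy":-9.6,"dz":1,"wx":0,"wy":0,"wz":-0.06,"fingers":8.5},{"dx":9.3,"dy":-12.8,"dz":2,"wx":0,"wy":0,"wz":-0.06,"fingers":8.5},{"dx":9.3,"dy":-12.8,"dz":2,"wx":0,"wy":0,"wz":-0.06,"fingers":8.5}]'
python3 - <<'E'
from h import *
save('wrist','w1')
E
```

```text
time_s: 2.18
ee_pos: [572.3, 64.9, 207.3]
tcp_rot: [-179.7, 0.2, 0.4]
force: [0.3, -0.8, -0.4]
width: 84.9
```

View pics/w1.png

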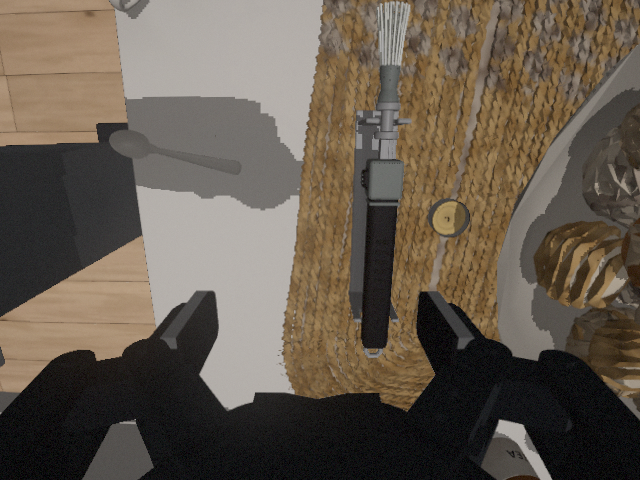

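The wrist view shows the collar top spanning (370–402, 160–201), with the button on its left at (364,180). The handle runs to (374,345), the tuft tip is at (394,5), and the forks are at about v=120 (front) and v=318 (rear).

Run:
```python
from h import *
np.set_printoptions(precision=1,suppress=True)
l=['collF','collB','collC','collL','collR','h1','h2','h3','tip','frontfork','rearfork','candle','bowlrim','strip']
uv=[(388,164),(386,197),(386,180),(373,180),(400,180),(381,215),(378,280),(375,335),(393,10),(363,121),(357,318),(449,217),(502,255),(358,250)]
p,o,ray=pts('wrist','w1',uv)
for a,b in zip(l,p):print(a,b)
# second view: collar/handle z check by triangulation with top view
def tri(u1,u2):
    _,o1,r1=pts('wrist','w1',[u1]);_,o2,r2=pts('top','top1',[u2])
    A=np.c_[r1[0],-r2[0]];s=np.linalg.lstsq(A,o2-o1,rcond=None)[0]
    return o1+r1[0]*s[0],o2+r2[0]*s[1]
print(tri((386,201),(316,222)),tri((374,345),(360,221)))
```

```text
collF [627.7 115.3  77.2]
collB [627.8  88.9  76.8]
collC [626.9 102.7  77.1]
collL [616.4 102.6  77.1]
collR [638.3 102.7  76.5]
h1 [624.9  73.6  75.3]
h2 [625.5  15.8  76.2]
h3 [626.3 -40.   74.7]
tip [626.7 226.9  68.4]
frontfork [609.2 148.5  56.1]
rearfork [609.4 -24.3  71.4]
candle [705.   58.9  16.6]
bowlrim [725.1  43.4  87.3]
strip [614.7  22.6  15.1]
(array([631.1,  82.9,  61.7]), array([626.2,  83.2,  60.6])) (array([627.3, -55.2,  67.9]), array([625.3, -55.2,  67.4]))
```

```bash
python3 -m handwheel '[{"dx":0,"dy":0,"dz":3.5,"wx":0,"wy":0,"wz":0,"fingers":7.5},{"dx":0,"dy":0,"dz":7,"wx":0,"wy":0,"wz":0,"fingers":7.5},{"dx":2.8,"dy":-1.8,"dz":9,"wx":0,"wy":0,"wz":0,"fingers":7.5},{"dx":5.45,"dy":-3.7,"dz":10,"wx":0,"wy":0,"wz":0,"fingers":7.5},{"dx":5.45,"dy":-3.7,"dz":10,"wx":0,"wy":0,"wz":0,"fingers":7.5}]'
python3 - <<'E'
from h import *
save('wrist','w2')
E
```

```text
time_s: 2.65
ee_pos: [625.0, 101.8, 103.7]
tcp_rot: [-179.7, 0.4, 0.4]
force: [1.0, -0.9, 0.2]
width: 74.9
```

View pics/w2.png

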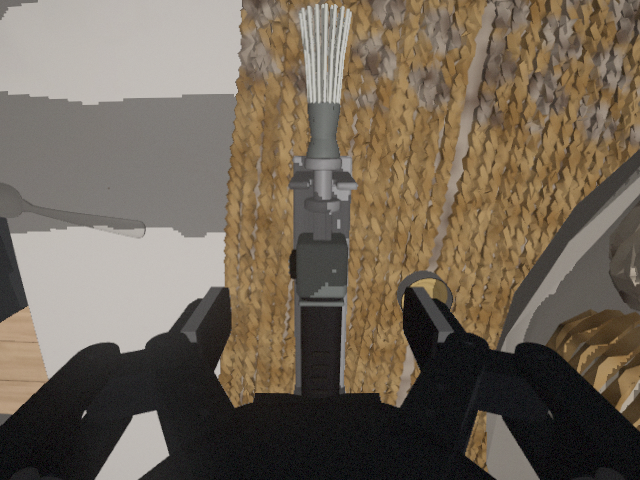

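The collar is at (299–347, 235–298), midway between the fingers, with the button at (293,264).

Run:
```python
from h import *
np.set_printoptions(precision=1,suppress=True)
p,o,ray=pts('wrist','w2',[(302,262),(344,262),(323,240),(323,282),(323,260),(293,264),(325,15),(323,120),(322,370)])
print(p)
```

```text
[[616.7 108.2  76.8]
 [639.1 108.4  76.7]
 [627.8 118.1  68.6]
 [628.   96.8  76.8]
 [627.9 109.5  77. ]
 [611.4 104.9  71.3]
 [627.4 225.7  75.9]
 [627.1 180.6  71.1]
 [628.2  38.8  75.1]]
```

```bash
python3 -m handwheel '[{"dx":0.27,"dy":0,"dz":2,"wx":0,"wy":0,"wz":0,"fingers":7.5},{"dx":0.27,"dy":0,"dz":4,"wx":0,"wy":0,"wz":0,"fingers":7.5},{"dx":0.27,"dy":0,"dz":6,"wx":0,"wy":0,"wz":0,"fingers":7.5},{"dx":0.27,"dy":0,"dz":6.1,"wx":0,"wy":0,"wz":0,"fingers":6},{"dx":0.27,"dy":0,"dz":6.1,"wx":0,"wy":0,"wz":0,"fingers":4.5}]' 25
python3 -m handwheel '[{"dx":0,"dy":0,"dz":0,"wx":0,"wy":0,"wz":0,"fingers":2},{"dx":0,"dy":0,"dz":0,"wx":0,"wy":0,"wz":0,"fingers":2},{"dx":0,"dy":0,"dz":0,"wx":0,"wy":0,"wz":0,"fingers":2},{"dx":0,"dy":0,"dz":0,"wx":0,"wy":0,"wz":0,"fingers":2},{"dx":0,"dy":0,"dz":0,"wx":0,"wy":0,"wz":0,"fingers":2}]' 25
```

```text
time_s: 3.12
ee_pos: [624.3, 100.1, 44.1]
tcp_rot: [-179.8, 0.6, 0.3]
force: [-0.2, 0.5, 0.3]
width: 52.2
time_s: 3.53
ee_pos: [625.8, 99.6, 46.1]
tcp_rot: [-179.9, 0.5, 0.3]
force: [-0.9, -1.1, 5.6]
width: 27.6
```

```bash
python3 -m handwheel '[{"dx":0,"dy":1.4,"dz":0,"wx":0,"wy":0,"wz":0,"fingers":2},{"dx":0,"dy":2.8,"dz":0,"wx":0,"wy":0,"wz":0,"fingers":2},{"dx":0,"dy":4.2,"dz":0,"wx":0,"wy":0,"wz":0,"fingers":2},{"dx":0,"dy":5.6,"dz":0,"wx":0,"wy":0,"wz":0,"fingers":2},{"dx":0,"dy":7,"dz":0,"wx":0,"wy":0,"wz":0,"fingers":2}]' 25
python3 -m handwheel '[{"dx":0,"dy":0.8,"dz":0,"wx":0,"wy":0,"wz":0,"fingers":2},{"dx":0,"dy":1.5,"dz":0,"wx":0,"wy":0,"wz":0,"fingers":2},{"dx":0,"dy":2.0,"dz":0,"wx":0,"wy":0,"wz":0,"fingers":2},{"dx":0,"dy":2.2,"dz":0,"wx":0,"wy":0,"wz":0,"fingers":2},{"dx":0,"dy":2.2,"dz":0,"wx":0,"wy":0,"wz":0,"fingers":2}]' 25
```

```text
time_s: 3.95
ee_pos: [626.2, 28.5, 46.4]
tcp_rot: [-179.8, 0.4, 0.3]
force: [-0.8, 4.3, 4.3]
width: 27.8
time_s: 4.37
ee_pos: [626.2, 5.6, 46.3]
tcp_rot: [-179.9, 0.5, 0.3]
force: [-1.3, -0.1, 4.6]
width: 28.0
```

```bash
python3 -m handwheel '[{"dx":0,"dy":0.1,"dz":0,"wx":0,"wy":0,"wz":0,"fingers":2},{"dx":0,"dy":0.2,"dz":0,"wx":0,"wy":0,"wz":0,"fingers":2},{"dx":0,"dy":0.2,"dz":0,"wx":0,"wy":0,"wz":0,"fingers":2},{"dx":0,"dy":0.2,"dz":0,"wx":0,"wy":0,"wz":0,"fingers":2}]' 25
python3 - <<'E'
from h import *
save('wrist','w3')
E
```

```text
time_s: 4.7
ee_pos: [626.3, 3.9, 46.4]
tcp_rot: [-179.9, 0.4, 0.3]
force: [-0.7, 3.0, 3.4]
width: 27.8
```

View pics/w3.png

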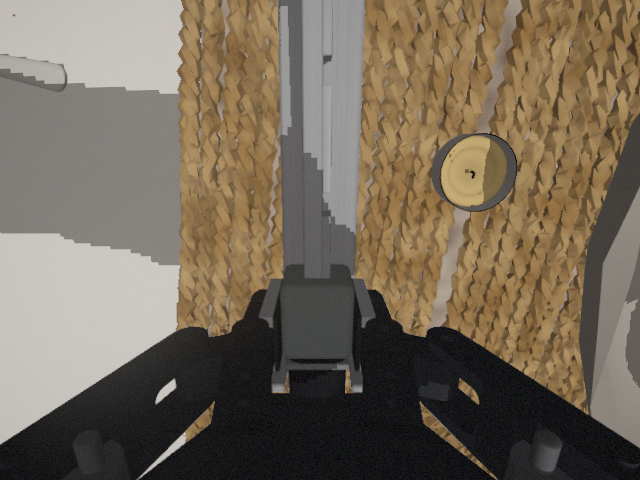

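The collar (282–353, 265–365) is between the pads, which now sit slightly behind its middle. I'll check how far it has been drawn.

Run:
```python
from h import *
np.set_printoptions(precision=1,suppress=True)
p,o,ray=pts('wrist','w3',[(318,270),(318,285),(318,300),(318,330),(318,345),(318,358),(318,362),(275,300),(356,300),(275,370)])
print(p)
d=np.load('pics/w3.npz')['d'];print(d[258:372:4,318])
```

```text
[[626.7  25.9  68.8]
 [626.8  22.5  74.9]
 [626.8  17.3  76.8]
 [626.9   4.8  76.7]
 [626.9  -1.9  76.6]
 [627.   -8.1  76.2]
 [627.  -11.   74.7]
 [610.6  15.5  73.6]
 [641.2  15.4  72.7]
 [611.3  -7.1  84.9]]
[129.8 130.1 129.9 130.6 132.3 130.5 128.5 125.7 125.1 124.3 125.6 126.2
 124.7 126.3 126.6 126.8 127.5 128.3 128.7 129.  129.9 131.4 130.3 131.3
 131.6 131.9 135.2 134.6 135.3]
```

```bash
python3 -m handwheel '[{"dx":0,"dy":0,"dz":0,"wx":0,"wy":0,"wz":0,"fingers":3.1},{"dx":0,"dy":0,"dz":0,"wx":0,"wy":0,"wz":0,"fingers":3.6},{"dx":0,"dy":0,"dz":0,"wx":0,"wy":0,"wz":0,"fingers":5},{"dx":0,"dy":0,"dz":0,"wx":0,"wy":0,"wz":0,"fingers":6.5},{"dx":0,"dy":0,"dz":0,"wx":0,"wy":0,"wz":0,"fingers":6.5}]' 25
python3 -m handwheel '[{"dx":0,"dy":0,"dz":-3,"wx":0,"wy":0,"wz":0,"fingers":6.5},{"dx":0,"dy":0,"dz":-6,"wx":0,"wy":0,"wz":0,"fingers":6.5},{"dx":0,"dy":0,"dz":-6,"wx":0,"wy":0,"wz":0,"fingers":6.5}]'
python3 - <<'E'
from h import *
save('wrist','w4')
E
```

```text
time_s: 5.17
ee_pos: [626.3, 3.5, 46.1]
tcp_rot: [-179.9, 0.5, 0.3]
force: [0.3, 0.2, -0.3]
width: 65.4
time_s: 5.42
ee_pos: [631.4, 2.7, 112.1]
tcp_rot: [-180.0, -0.1, 0.2]
force: [1.5, -0.9, 1.5]
width: 65.1
```

View pics/w4.png

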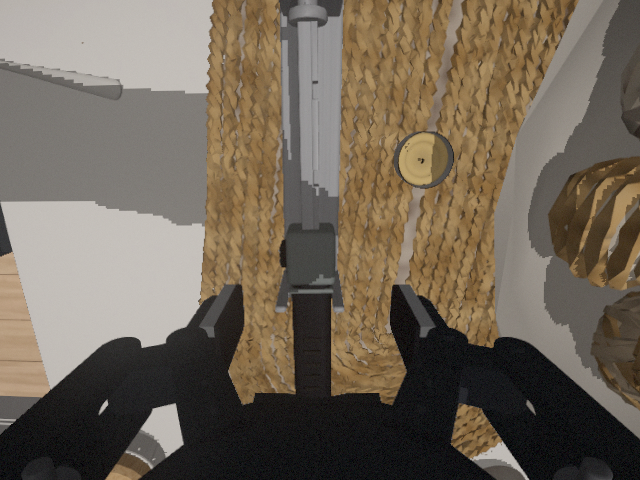

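The button shows at (283,252), and the collar (287–335, 224–285) is now close ahead of the rear fork. I'll compare enlarged crops to confirm the lock.

Run:
```python
from h import *
np.set_printoptions(precision=1,suppress=True)
p,o,ray=pts('wrist','w4',[(311,226),(311,250),(311,282),(283,252),(307,12),(282,303),(340,303),(290,255),(333,255)])
print(p)
a=cv2.imread('pics/w2.png')[220:320,260:390];b=cv2.imread('pics/w4.png')[205:325,245:375]
g=lambda x:cv2.convertScaleAbs(cv2.resize(x,(520,480 if len(x)==120 else 400),interpolation=cv2.INTER_CUBIC)[:400,:400],alpha=2,beta=20)
cv2.imwrite('pics/c2.png',np.hstack([g(a),g(b)]))
```

```text
[[628.   24.5  68.9]
 [628.1  13.   77.1]
 [628.1  -6.4  76.7]
 [612.    9.8  71.4]
 [626.1 130.7  73.7]
 [610.3 -24.3  68.2]
 [645.7 -24.3  67.8]
 [616.4  10.   76.9]
 [640.4   9.7  75.9]]
```

View pics/c2.png

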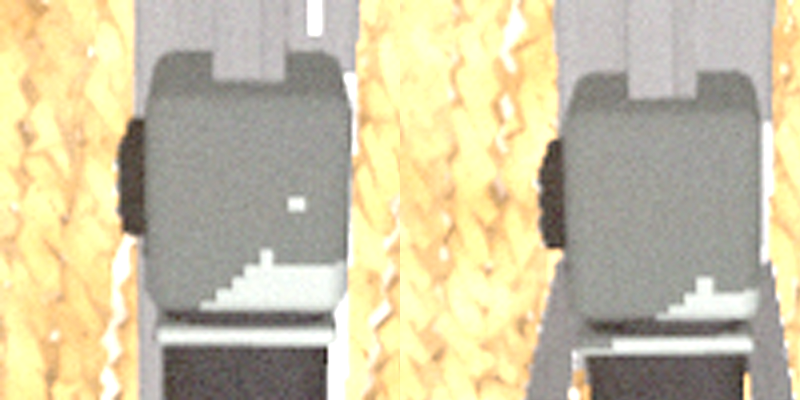

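```bash
python3 -m handwheel '[{"dx":-0.2,"dy":2.8,"dz":0,"wx":0,"wy":0,"wz":0,"fingers":6.5},{"dx":-0.3,"dy":5.5,"dz":0,"wx":0,"wy":0,"wz":0,"fingers":6.5},{"dx":-0.3,"dy":5.5,"dz":2.5,"wx":0,"wy":0,"wz":0,"fingers":6.5},{"dx":-0.3,"dy":5.5,"dz":5,"wx":0,"wy":0,"wz":0,"fingers":6.5},{"dx":-0.3,"dy":5.5,"dz":6.6,"wx":0,"wy":0,"wz":0,"fingers":6.5}]' 70
python3 -m handwheel '[{"dx":0,"dy":0,"dz":0,"wx":0,"wy":0,"wz":0,"fingers":4},{"dx":0,"dy":0,"dz":0,"wx":0,"wy":0,"wz":0,"fingers":1.5},{"dx":0,"dy":0,"dz":0,"wx":0,"wy":0,"wz":0,"fingers":1.5},{"dx":0,"dy":0,"dz":0,"wx":0,"wy":0,"wz":0,"fingers":1.5},{"dx":0,"dy":0,"dz":0,"wx":0,"wy":0,"wz":0,"fingers":1.5}]' 70
```

```text
time_s: 5.88
ee_pos: [625.8, -52.8, 41.1]
tcp_rot: [-180.0, 0.2, 0.2]
force: [-0.9, 0.0, -1.5]
width: 65.2
time_s: 6.3
ee_pos: [626.7, -53.0, 42.3]
tcp_rot: [180.0, 0.1, 0.2]
force: [0.8, -0.2, -1.6]
width: 22.9
```

```bash
python3 -m handwheel '[{"dx":0,"dy":0,"dz":-1,"wx":0,"wy":0,"wz":0,"fingers":1.5},{"dx":0,"dy":0,"dz":-2.5,"wx":0,"wy":0,"wz":0,"fingers":1.5},{"dx":0,"dy":0,"dz":-4.5,"wx":0,"wy":0,"wz":0,"fingers":1.5},{"dx":0,"dy":0,"dz":-6.5,"wx":0,"wy":0,"wz":0,"fingers":1.5},{"dx":0,"dy":0,"dz":-8.5,"wx":0,"wy":0,"wz":0,"fingers":1.5}]' 70
python3 -m handwheel '[{"dx":-1,"dy":0,"dz":-2,"wx":0,"wy":0,"wz":0,"fingers":1.5},{"dx":-3,"dy":0,"dz":-4,"wx":0,"wy":0,"wz":0,"fingers":1.5},{"dx":-5,"dy":0,"dz":-6,"wx":0,"wy":0,"wz":0,"fingers":1.5},{"dx":-7,"dy":0,"dz":-8,"wx":0,"wy":0,"wz":0,"fingers":1.5},{"dx":-9,"dy":0,"dz":-10,"wx":0,"wy":0,"wz":0,"fingers":1.5}]' 70
python3 -m handwheel '[{"dx":-1,"dy":0,"dz":-1.6,"wx":0,"wy":0,"wz":0,"fingers":1.5},{"dx":-2,"dy":0,"dz":-3.2,"wx":0,"wy":0,"wz":0,"fingers":1.5},{"dx":-3,"dy":0,"dz":-4.8,"wx":0,"wy":0,"wz":0,"fingers":1.5},{"dx":-4,"dy":0,"dz":-6.4,"wx":0,"wy":0,"wz":0,"fingers":1.5},{"dx":-4,"dy":0,"dz":-6.4,"wx":0,"wy":0,"wz":0,"fingers":1.5}]' 70
python3 - <<'E'
from h import *
save('wrist','w5')
E
```

```text
time_s: 6.72
ee_pos: [626.8, -52.9, 129.3]
tcp_rot: [180.0, 0.0, 0.2]
force: [0.7, -0.4, -2.2]
width: 23.0
time_s: 7.13
ee_pos: [535.8, -53.1, 231.4]
tcp_rot: [179.9, -0.1, 0.2]
force: [0.9, 0.4, -1.9]
width: 22.9
time_s: 7.55
ee_pos: [495.9, -53.3, 300.4]
tcp_rot: [179.8, -0.4, 0.2]
force: [0.1, 0.5, -1.6]
width: 23.2
```

View pics/w5.png

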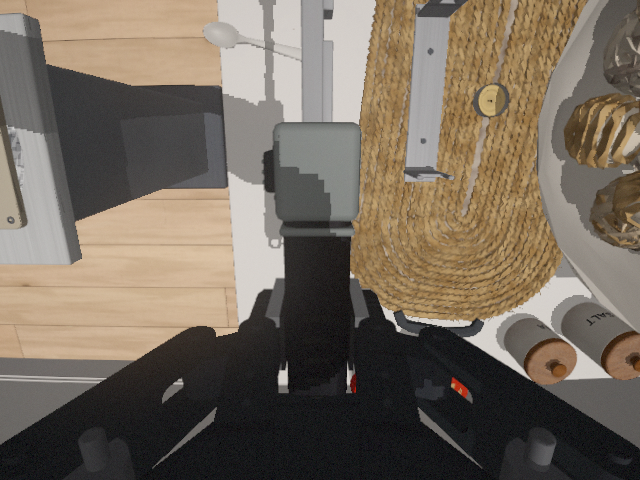

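The brush is held level in the fingers, off the empty rest, with the button still out at (268,171). Now I turn it toward the back wall.

```bash
python3 -m handwheel '[{"dx":0,"dy":0,"dz":0,"wx":0,"wy":0,"wz":0.1,"fingers":1.5},{"dx":0,"dy":0,"dz":0,"wx":0,"wy":0,"wz":0.2,"fingers":1.5},{"dx":0,"dy":0,"dz":0,"wx":0,"wy":0,"wz":0.3,"fingers":1.5},{"dx":0,"dy":0,"dz":0,"wx":0,"wy":0,"wz":0.4,"fingers":1.5},{"dx":0,"dy":0,"dz":0,"wx":0,"wy":0,"wz":0.5,"fingers":1.5}]' 70
python3 -m handwheel '[{"dx":0,"dy":0,"dz":0,"wx":0,"wy":0,"wz":0.1,"fingers":1.5},{"dx":0,"dy":0,"dz":0,"wx":0,"wy":0,"wz":0.2,"fingers":1.5},{"dx":0,"dy":0,"dz":0,"wx":0,"wy":0,"wz":0.3,"fingers":1.5},{"dx":0,"dy":0,"dz":0,"wx":0,"wy":0,"wz":0.4,"fingers":1.5},{"dx":0,"dy":0,"dz":0,"wx":0,"wy":0,"wz":0.5,"fingers":1.5}]' 70
python3 -m handwheel '[{"dx":0,"dy":0,"dz":0,"wx":0,"wy":0,"wz":0.1,"fingers":1.5},{"dx":0,"dy":0,"dz":0,"wx":0,"wy":0,"wz":0.2,"fingers":1.5},{"dx":0,"dy":0,"dz":0,"wx":0,"wy":0,"wz":0.3,"fingers":1.5},{"dx":0,"dy":0,"dz":0,"wx":0,"wy":0,"wz":0.4,"fingers":1.5},{"dx":0,"dy":0,"dz":0,"wx":0,"wy":0,"wz":0.42,"fingers":1.5}]' 70
python3 -c "
from bench import bot;print(bot.observe()['joint_positions'])"
```

```text
time_s: 8.02
ee_pos: [496.3, -53.2, 297.4]
tcp_rot: [-180.0, -0.3, -28.7]
force: [-0.2, -0.9, -2.3]
width: 22.8
time_s: 8.43
ee_pos: [496.1, -53.0, 296.2]
tcp_rot: [-179.9, -0.2, -57.6]
force: [0.7, -0.1, -2.9]
width: 23.1
time_s: 8.85
ee_pos: [495.9, -52.8, 295.1]
tcp_rot: [-179.9, -0.1, -81.8]
force: [0.3, 0.9, -2.7]
width: 23.4
[-1.34687371e+01  1.21325951e+00 -1.09680000e+01  7.76871335e+01
 -6.42632080e-02  1.58375434e+02]
```

```bash
python3 -m handwheel '[{"dx":0,"dy":-0.8,"dz":0,"wx":0,"wy":0,"wz":0,"fingers":1.5},{"dx":0,"dy":-1.6,"dz":0,"wx":0,"wy":0,"wz":0,"fingers":1.5},{"dx":0,"dy":-2.5,"dz":0,"wx":0,"wy":0,"wz":0,"fingers":1.5},{"dx":0,"dy":-2.5,"dz":0,"wx":0,"wy":0,"wz":0,"fingers":1.5},{"dx":0,"dy":-2.5,"dz":0,"wx":0,"wy":0,"wz":0,"fingers":1.5}]' 70
python3 -m handwheel '[{"dx":0,"dy":0,"dz":0,"wx":0,"wy":0,"wz":0,"fingers":1.5},{"dx":0,"dy":0,"dz":0,"wx":0,"wy":0,"wz":0,"fingers":1.5},{"dx":0,"dy":0,"dz":0,"wx":0,"wy":0,"wz":0,"fingers":1.5}]' 70
python3 - <<'E'
from h import *
save('scene','scene2');save('wrist','w6')
a=cv2.imread('pics/scene2.png')[90:370,130:450];b=cv2.imread('pics/w6.png')
cv2.imwrite('pics/c3.png',np.hstack([cv2.resize(a,(457,400)),cv2.resize(b,(343,400))]))
E
```

```text
time_s: 9.27
ee_pos: [521.3, -49.1, 294.8]
tcp_rot: [-179.9, -0.1, -81.8]
force: [-0.3, 0.7, -2.4]
width: 22.9
time_s: 9.52
ee_pos: [521.2, -49.1, 294.8]
tcp_rot: [-179.9, -0.1, -81.8]
force: [-0.1, 0.2, -2.1]
width: 23.3
```

View pics/c3.png

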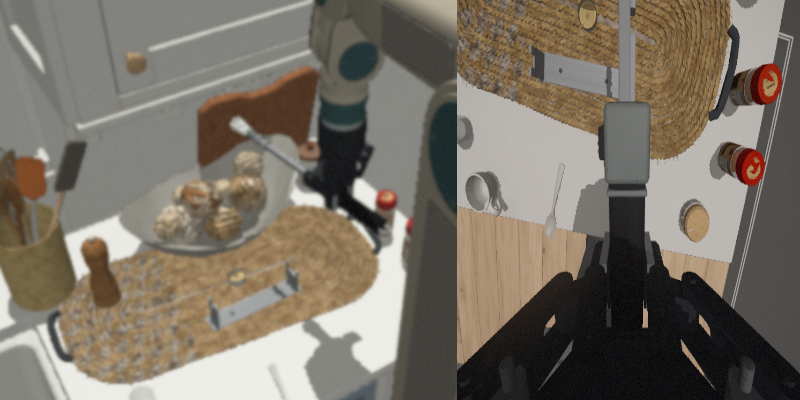

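The brush points at the back wall, with its tip at crop (236,122), which is about (295,175) in the full picture. The button is still out, and the bystanders in view (candle, mill, cup, spoon, timer, jars) look undisturbed. I'll measure the tip.

Run:
```python
from h import *
np.set_printoptions(precision=0,suppress=True)
print(pts('scene','scene2',[(293,172),(294,174),(296,176),(298,179),(310,188),(330,204),(190,173),(420,104)])[0])
p,_,_=pts('wrist','w6',[(505-457+0,0)]) if 0 else pts('wrist','w6',[(int((627-457)*640/343),int(v*1.2)) for v in (30,80,130,170,210)])
print(p)
```

```text
[[956. -88. 206.]
 [789.  -7. 326.]
 [781.  -9. 324.]
 [767.  -7. 324.]
 [721. -16. 319.]
 [639. -25. 317.]
 [707. 278. 483.]
 [275.  59. 760.]]
[[621. -34. 322.]
 [603. -37. 322.]
 [585. -40. 330.]
 [570. -42. 330.]
 [553. -44. 328.]]
```

```bash
python3 -c "
from bench import bot
s=bot.observe();print(s['qd'].round(2),s['width'])
print(bot.sign_off())"
```

```text
[-0.01  0.   -0.01 -0.06  0.04  0.02] 22.842920433461757
the job is handed in; nothing more can be done
None
```

I handed the job in with the brush extended, held by its black handle and pointing in under the cabinet. Signing off returned no verdict. I pinched the collar so the button went flush (27.6 mm opening), drew the handle out about 91 mm to the hard end and let go. Then I gripped the black handle at 70 N, lifted the brush clear of the rest, and turned it to the back wall.

| Last check | Measured | Needed |
|---|---|---|
| Tips in under the cabinet edge | about 85 mm (tip at x ≈ 789, edge at x ≈ 704) | at least 50 mm |
| Tip height | about 324 mm | 200–440 mm |
| Handle height | axis about 315 mm (top measured about 328 mm) | over 200 mm |
| Pointing at the back wall | about 8° off | within 29° (0.5 rad) |
| Level | within a few degrees | within 23° (0.4 rad) |
| Arm | still, fingers at 22.8 mm on the handle | still and gripping |

The time was about 9.6 s of the 51 s allowed. The other things in view looked undisturbed in the last pictures. I did not measure them, and I did not make out the tumbler.

**Doubtful points:**
- **Extension:** the cameras gave a draw of 92–95 mm, slightly more than the 91 mm hard end. I put that down to calibration and the fingers slipping a few millimetres on the collar. The button stood out as far as it did at the start, so I took the second stop as locked.
- **Cabinet edge height:** it measured about 475 mm against the stated 457 mm. This does not affect the result.

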